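Stack an empty parts bin on a filled one, turned half round with its toe hooked in

ROBOT

A 6-joint arm with a two-finger parallel gripper is mounted at the origin on the work surface. World frame = base frame: x ahead of the robot, y to its left, z up, the work surface at z = 0. Lengths are in m, angles in rad, forces in N, time in s.
With the tool pointing down it reaches from about 0.35 to 0.85 m from the base axis. Payload 8.1 kg.
Tool frame: the origin (TCP) lies at the centre of the arm's flange, where the gripper is bolted on; the fingertips stand 186 mm ahead of it and the grasp point (between the pads) lies 167 mm ahead of it (robot.grasp_offset is the distance from the TCP to the grasp point, in m); z points along the fingers, y is the line along which they close (so a half turn about z gives the same grasp; the last joint's range is limited). The gripper opens to 93 mm and grips with 3 to 60 N. Pads are 15 mm wide; open, the fingers measure 128 mm over their backs; the gripper's body (75 mm by 188 mm) begins 65 mm behind the grasp point.
Start: joints at [1.21, 0.13, 1.488, -0, 1.523, -0.085], TCP at [0.163, 0.577, 0.405] pointing down, gripper open.
Joint ranges: [-2.96, 2.96], [-0.89, 2.26], [0.02, 2.5], [-1.34, 4.48], [0, 2.73], [-2.66, 2.66]. Speed limits (rad/s): [2.39, 2.39, 2.79, 3.14, 3.14, 3.14].

INTERFACE

Orientations are given as a rotation vector (axis times angle).
In Python, from plant import robot gives the robot as it stands.
- The arm moves only by the tool drive_tool, never from a script. Its argument "moves" is one flat list of numbers, 7 for each row, row after row: the finger opening in mm, from 0 to 93, then the shift along the tool's x, y, z in mm, then the turn, a rotation vector about the tool's x, y, z in degrees. A call has 1 to 8 rows; each row shifts and turns the commanded pose from where the row before left it, along the tool's axes as they then stand; what a row does not reach is not made up. A row lasts 1/10 s, in which the tool goes at most 50 mm and 8.59 degrees, less where a joint would pass 70% of its speed; a pose out of reach is approached as far as the arm can. A call is refused whole if a number of a shift passes 50 or a number of a turn 8.59, either way. A call with a gripper value outside its range is refused whole. The fingers move at their own pace and stop on an object; "grip_force" is the grip in N (left out, the last holds). Time passes only in rows, so rows that do not move let the fingers close. It gives the time, the measured TCP pose, the force, the opening and the grip force at its end, in the units of the state.
- robot.read_state(): the state, without advancing time (a new reading comes with each control period).
- robot.read_camera(name): name is "side" or "top" or "wrist"; returns a dict with "color" (400x640x3 uint8, red, green, blue), "depth" (400x640 float32, m along the optical axis (not along the pixel's ray), 0 where there is no reading), "mtx" (3x3 intrinsics, pixels), "dist_coeffs" ([k1, k2, p1, p2, k3] as OpenCV has them; the pictures are not rectified), "R" (3x3) and "t" (3): a world point X has camera coordinates R X + t. Camera axes: x right, y down, z forward; pixel columns grow to the right and rows downward; lengths in m; the calibration is good to about 2 mm. A picture is of the moment at which its call begins.
- robot.close_job(): hands the job in; it is judged then, once.
The state is a dict: "t": time; "q": joint angles; "dq": joint speeds; "joint_torque": joint torques, N m; "tool_pos": TCP position; "orientation": TCP orientation; "force": force on the tool from outside, world axes, zero at the start; "wrist_torque": the same for the moment, N m; "opening": finger opening in m; "gripper_force": force on a finger pad.
Only numpy, scipy, OpenCV 4.12 (cv2) and the standard library are available. Lean on these libraries where they do the work, as an engineer would, in place of code of your own. Each camera call takes 0.05 s, during which the arm holds its last target. There are 200 camera calls.

TASK

Two empty stack-nest parts bins stand nested one in the other, and a third bin of the same kind beside them holds finished parts. Lift the upper empty bin out of the nest and stack it on the filled bin, turned half round from the way that one faces: hook its toe through the slot under the filled bin's rear rim bar, then let its other end down onto the two front corner ledges, so that it sits level and fully down. Set it down gently without dropping either end, let go, leave the filled bin and the other empty bin about where they stand, and do not press on the finished parts or disturb the other things on the bench.

Things in the scene. Friction and masses are not known exactly. Their poses are not given: they have to be found in the camera images.
- empty_top: The bin to move, upper one of the nested pair; all three bins are alike, grey plastic. Origin: centre of the underside; x runs from the low open front to the rear, y across, z up. Rim 170 (x) by 150, rim top z 75; walls 3, tapering to 134.5 x 114.5 at the underside. 0.18 to 0.31 kg. Same way round a bin nests 24 above the one below with 1 mm play; turned half round it stacks 58 above.
- empty_top_toe (a point): Middle of the lower front edge of the toe of empty_top, at (-82, 0, 0) in its frame. The toe is a flat tongue at floor level, 4 thick (z 0 to 4), 56 wide, standing 15 out from the front wall. Let straight down, it would land on the rim bar of the bin below, so the bin goes on toe first, tipped toe-down by 8 to 15 degrees, and is then levelled.
- empty_top_rear (a point): Middle of the rear bottom edge of empty_top, at (67, 0, 0) in its frame; when stacked this edge rests on the two front corner ledges of the bin below
- empty_top_grip (a point): Grasp point at (0, 0, 60) on empty_top, above its centre of mass: the straight-sided top rib of a raised hollow grip, 48 long (x), 16 thick (y), z 50 to 70; grasp it across y. Below z 50 the grip widens, to 40 thick at the floor. The side walls leave 55 free on each side of the rib at z 60; inside of the rim at |y| 66
- filled_bin: The bin that stands alone with finished parts in it; same shape and frame as empty_top. About 0.6 kg with its parts, loose on the bench: a sideways push of 3 to 5 N slides it
- filled_bin_bar (a point): Middle of the lower inner edge of the rear rim bar of filled_bin, at (75.6, 0, 67) in its frame. The bar is 8 tall (z 67 to 75) and reaches out to x 85; at its top its inner face is at x 77. Under it is the slot through the 3 thick rear wall: z 58 to 67, 64 wide. The toe goes out through it along +x until the front wall meets the bar (6.5 beyond centred) and rests on the sill at z 58.
- filled_bin_ledge_left (a point): Middle of the front corner ledge of filled_bin on its +y side, at (-63, 50, 58) in its frame: flat, x -69 to -53, |y| 40 to 59, bounded in front and outside by corner stops up to the rim (z 75) that lean outward. They leave the bottom edge of a centred bin 2 mm of play to the front and to each side.
- filled_bin_ledge_right (a point): The same on its -y side, at (-63, -50, 58)
- empty_low: The lower bin of the nested pair, same shape and frame, 0.25 kg, loose on the bench; empty_top starts nested in it, facing the same way
- knob_part: Turned wooden drawer knob, 34 across, 40 tall, standing in the filled bin; origin under its centre
- bracket_part: Steel angle bracket, 50 x 26, 40 tall, standing in the filled bin; origin under its centre
- cutout_part: Stepped plywood piece, 70 x 26, 36 tall, lying in the filled bin; origin under its centre. No part reaches above the ledges
- glue_bottle: White glue bottle, 54 across, 125 tall, on the bench; origin under its centre
- stain_tin: Steel tin, 68 across, 85 tall, on the bench; origin under its centre
- sanding_block: Cork sanding block, 100 x 60 x 32; origin under its centre
- try_square: Try square lying flat, wooden stock 120 long (x), steel blade 150 long towards -y; origin under the stock's centre
There are look-alikes about, which are no part of the job. What is shaped like the empty_top but green or purple is not meant.

How it is judged:
On the way:
1. the upper empty bin is lifted right out of the nest (z of empty_top in the frame of empty_low above 0.09 m), for 0.1 s.
At the end, for the whole second after the job is handed in: empty_top stands on filled_bin turned half round: toe through the rear slot (tip 77.5 to 92.5 mm from the filled bin's centre), within 6 mm sideways, both ends 58 mm (55.5 to 60.5) above its underside; all bins level within 0.05 rad, on the bench, at rest (x of empty_top_toe in the frame of filled_bin between 0.0775 and 0.0925 m and y of empty_top_toe in the frame of filled_bin between -0.006 and 0.006 m and z of empty_top_toe in the frame of filled_bin between 0.0555 and 0.0605 m and x of empty_top_rear in the frame of filled_bin below -0.055 m and y of empty_top_rear in the frame of filled_bin between -0.006 and 0.006 m and z of empty_top_rear in the frame of filled_bin between 0.0555 and 0.0605 m and angle between each of empty_top, filled_bin, empty_low's own z axis and vertical below 0.05 rad and height (world z) of each of filled_bin, empty_low below 0.004 m and linear speed of empty_top below 0.01 m/s); the robot touches nothing.
It fails at once if the bins are banged together or forced (over 60 N) (contact force between empty_top and filled_bin above 60 N).
It fails at once if the filled bin or the other empty bin is moved more than 40 mm, or the filled bin tipped (distance of any of filled_bin, empty_low from where it was at the start of the episode above 0.04 m or angle between filled_bin's own z axis and vertical above 0.2 rad).
It fails at once if the bin, or one end of it, is dropped onto the filled bin instead of being let down (horizontal distance between empty_top and filled_bin below 0.03 m and z of empty_top in the frame of filled_bin below 0.1 m and (angular speed of empty_top above 2.5 rad/s or linear speed of empty_top above 0.35 m/s)).
It fails at once if a finished part is pressed on (over 3 N) by the empty bin or the robot (contact force between any of empty_top, the arm, the fingers and knob_part above 3 N or contact force between any of empty_top, the arm, the fingers and bracket_part above 3 N or contact force between any of empty_top, the arm, the fingers and cutout_part above 3 N).
It fails at once if another thing on the bench is moved more than 30 mm (distance of any of glue_bottle, stain_tin, sanding_block, try_square from where it was at the start of the episode above 0.03 m).
It also fails if it takes over 51 s, if anything falls off the work surface, if the arm or the gripper's body presses on something with over 40 N, if the wrist force passes 120 N, or if a joint passes its speed limit or range.

## Working session

There is one attempt and no reset: what is moved stays moved. The work goes in short steps, Python scripts to look and compute and a tool call to move; the robot and the scene stay as the last step left them, time stands still between calls to the robot, and variables do not carry over. Pictures are saved under pics/ and viewed, at most 10 in all, crops included, and the job is handed in when it is done.

Besides the shell and the picture viewer there is one more tool, called after ">>>" by a JSON object that holds its "fn" and its "kwargs". drive_tool: Moves the arm, as the interface text tells. Its arguments: {"type":"object","properties":{"moves":{"type":"array","items":{"type":"number"}},"grip_force":{"type":"number"}},"required":["moves"]}

```bash
ls; mkdir -p pics; cat > h.py <<'E'
import numpy as np, cv2
from plant import robot
from scipy.spatial.transform import Rotation as Ro
def world(c):
    h,w=c['depth'].shape
    u,v=np.meshgrid(np.arange(w),np.arange(h))
    p=cv2.undistortPoints(np.stack([u,v],-1).reshape(-1,1,2).astype(float),c['mtx'],c['dist_coeffs']).reshape(h,w,2)
    d=c['depth'][...,None]
    X=np.concatenate([p*d,d],-1)
    W=(X-c['t'])@c['R']
    W[c['depth']==0]=np.nan
    return W
def save(c,n): cv2.imwrite('pics/'+n,c['color'][...,::-1])
E
python3 - <<'E'
from h import *
import pickle
for n in ['top','side']:
    c=robot.read_camera(n); save(c,n+'0.png'); pickle.dump(c,open(n+'0.pkl','wb'))
    print(n,-c['R'].T@c['t'],c['R'][2],c['mtx'][0,0])
print(robot.read_state())
E
```

```text
pics
top [0.34198026 0.02503774 1.39981903] [ 0.14405517 -0.00229479 -0.989567  ] 506.96997172047793
side [ 0.15648699 -0.42884843  0.76783871] [ 0.41953484  0.5109215  -0.75029976] 381.24758869622553
{'t': 0.1, 'q': array([ 1.20960248e+00,  1.31075478e-01,  1.48917687e+00, -2.27903989e-05,
        1.52297695e+00, -8.53734026e-02]), 'dq': array([ 0.0001657 , -0.00215178, -0.00250527,  0.000457  , -0.00060668,
       -0.00043901]), 'joint_torque': array([ 9.77661366e-04, -5.61341572e+01, -4.93092263e+01,  7.69349118e-02,
        2.92250019e-02, -1.02261743e-04]), 'tool_pos': array([0.16329665, 0.57713836, 0.40379459]), 'orientation': array([-4.31837041e-01, -3.11142690e+00,  2.51467064e-03]), 'force': array([-0.08093944, -0.75394567, -0.2303213 ]), 'wrist_torque': array([-0.03783437,  0.01845281,  0.04354613]), 'gripper_force': 0.0, 'opening': 0.09309247405513295}
```

View pics/top0.png

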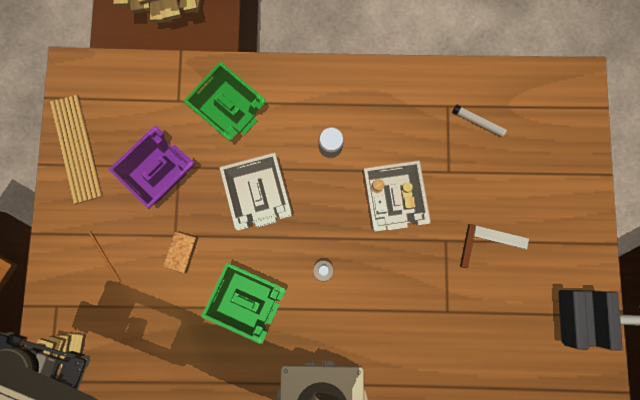

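View pics/side0.png

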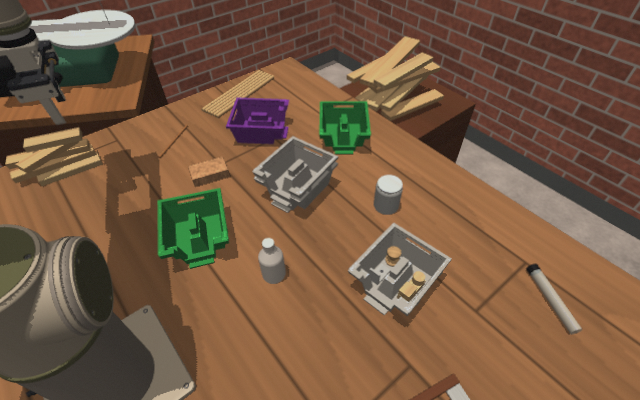

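The top view shows the grey nest around (257,191) and the filled bin around (397,196). Both fronts and toes face the robot, i.e. down in the image. The bottle is at (323,270), the tin at (331,140).

```bash
python3 - <<'E'
from h import *
import pickle
for n in ['top','side']:
    c=pickle.load(open(n+'0.pkl','rb')); W=world(c)
    print(n,'bench z',np.nanmedian(W[150:300,100:500,2]))
    hsv=cv2.cvtColor(c['color'],cv2.COLOR_RGB2HSV)
    for name,ctr,zr in [('nest',None,.099),('fill',None,.075)]:
        px={('top','nest'):(257,191),('top','fill'):(397,196),('side','nest'):(296,175),('side','fill'):(400,270)}[(n,name)]
        m=np.zeros(hsv.shape[:2],bool); r=50; m[px[1]-r:px[1]+r,px[0]-r:px[0]+r]=1
        m&=(hsv[...,1]<75)&(W[...,2]>.005)
        P=W[m]; print(name,len(P),np.histogram(P[:,2],np.arange(0,.13,.006))[0])
        R=P[abs(P[:,2]-zr)<.006]
        (cx,cy),s,a=cv2.minAreaRect(R[:,:2].astype(np.float32)); print(' rim',len(R),np.round([cx,cy],4),np.round(s,3),round(a,2),'z',R[:,2].mean())
        d=np.hypot(P[:,0]-cx,P[:,1]-cy)
        G=P[(d<.035)&(abs(P[:,2]-(zr-.005))<.008)]
        if len(G)>4:
            (gx,gy),s,a=cv2.minAreaRect(G[:,:2].astype(np.float32)); print(' rib',len(G),np.round([gx,gy],4),np.round(s,3),round(a,2),'z',G[:,2].mean(), G.mean(0))
for o in [(331,140),(323,270)]: pass
c=pickle.load(open('top0.pkl','rb'));W=world(c);print(W[140,331],W[270,323],W[250,180])
E
```

```text
top bench z 0.0008225003155437482
nest 3766 [  2   2   2 250 997 306 124 128 115 118 122 167 207 190 112 289 570  65
   0   0   0]
 rim 813 [0.5595 0.1829] [0.17 0.15] 16.32 z 0.09813332185774802
 rib 120 [0.5597 0.1825] [0.049 0.016] 17.23 z 0.09325474820519322 [0.55913506 0.18240015 0.09325475]
fill 2480 [ 86 288 122 125 113 119 114 143 170 182 123 275 551  69   0   0   0   0
   0   0   0]
 rim 789 [ 0.5578 -0.1885] [0.17  0.151] 9.2 z 0.07427357074695588
 rib 118 [ 0.5567 -0.1882] [0.048 0.016] 8.61 z 0.06959209031729308 [ 0.55606671 -0.18803979  0.06959209]
side bench z 0.0017383306443217118
nest 3778 [ 29  52  44  43 346 200 176 196 197 189 216 253 484 233 189 270 647  14
   0   0   0]
 rim 835 [0.5605 0.183 ] [0.174 0.151] 16.15 z 0.09837436928536863
 rib 117 [0.5597 0.1829] [0.052 0.018] 17.61 z 0.09377138455533088 [0.55760253 0.18097349 0.09377138]
fill 4219 [ 146  401  209  260  229  246  246  269  309  303  198  344 1013   46
    0    0    0    0    0    0    0]
 rim 1292 [ 0.5585 -0.1884] [0.173 0.151] 9.08 z 0.07486850477740167
 rib 177 [ 0.5583 -0.1896] [0.049 0.016] 9.15 z 0.07007678867137652 [ 0.55607715 -0.19046646  0.07007679]
[ 0.70214778 -0.01357314  0.0843558 ] [0.35743289 0.00327701 0.13061652] [0.40567172 0.3854228  0.03077138]
```

>>> {"fn": "drive_tool", "kwargs": {"moves": [45,0,0,0,0,0,-8,45,0,0,0,0,0,-8,45,0,0,0,0,0,-8,45,0,0,0,0,0,-8,45,-20,-37,0,0,0,0,45,-22,-40,0,0,0,0,45,-22,-40,0,0,0,0,45,-22,-40,0,0,0,0], "grip_force": 40}}

```text
t: 0.9
tool_pos: [0.2905, 0.4492, 0.4042]
orientation: [0.444, -3.11, 0.001]
force: [0.0, 1.1, 0.5]
opening: 0.0455
gripper_force: 0.0
```

>>> {"fn": "drive_tool", "kwargs": {"moves": [45,-22,-40,0,0,0,0,45,-22,-40,0,0,0,0,45,-22,-40,0,0,0,0,45,-22,-40,0,0,0,0,45,-22,-40,0,0,0,0,45,-22,-40,0,0,0,0,45,-22,-40,0,0,0,0,45,-22,-40,0,0,0,0]}}

```text
t: 1.7
tool_pos: [0.549, 0.1907, 0.4043]
orientation: [0.442, -3.11, -0.0]
force: [0.8, 0.8, 0.8]
opening: 0.0454
gripper_force: 0.0
```

```bash
cat >> h.py <<'E'
def go(p,yaw,tilt=0):
    """remaining shift (mm, tool axes) and turn (deg) to TCP p, tool-x yaw, tool-x dipped down by tilt"""
    s=robot.read_state(); R=Ro.from_rotvec(s['orientation'])
    T=Ro.from_euler('z',yaw,degrees=True)*Ro.from_euler('y',tilt,degrees=True)*Ro.from_euler('x',180,degrees=True)
    print('t',round(s['t'],2),'pos',np.round(s['tool_pos'],4),'F',np.round(s['force'],1),'M',np.round(s['wrist_torque'],2),'open',round(s['opening'],4),'grip',round(s['gripper_force'],1))
    X=R.as_matrix(); print('yaw',np.degrees(np.arctan2(X[1,0],X[0,0])).round(2),'dip',np.degrees(np.arcsin(-X[2,0])).round(2),'roll',np.degrees(np.arcsin(X[2,1])).round(2))
    print('shift mm',np.round(R.inv().apply(np.array(p)-s['tool_pos'])*1e3,1),'turn',np.round(np.degrees((R.inv()*T).as_rotvec()),2))
E
python3 - <<'E'
from h import *
go([.5598,.1828,.36],196.3)
c=robot.read_camera('wrist'); save(c,'w1.png'); W=world(c)
print(np.nanmedian(W[...,2]))
import pickle; pickle.dump(c,open('w1.pkl','wb'))
E
```

```text
t 1.7 pos [0.549  0.1907 0.4043] F [0.8 0.8 0.8] M [ 0.02  0.01 -0.01] open 0.0454 grip 0.0
yaw -163.81 dip -0.03 roll 0.01
shift mm [ -8.2 -10.6  44.3] turn [ 0.01 -0.03 -0.11]
0.0049557295076737545
```

>>> {"fn": "drive_tool", "kwargs": {"moves": [45,-8,-10.5,20,0,0,0,45,0,0,24,0,0,0,45,0,0,0,0,0,0]}}

```text
t: 2.05
tool_pos: [0.5576, 0.1837, 0.3562]
orientation: [0.44, -3.103, 0.001]
force: [-1.2, -0.5, -0.2]
opening: 0.045
gripper_force: 0.0
```

```bash
python3 - <<'E'
from h import *
go([.5598,.1828,.260],196.3)
c=robot.read_camera('wrist'); save(c,'w2.png'); W=world(c)
P=W.reshape(-1,3); P=P[np.hypot(P[:,0]-.56,P[:,1]-.183)<.13]
print(np.histogram(P[:,2],np.arange(0,.13,.006))[0])
R=P[abs(P[:,2]-.099)<.005]; print(len(R),cv2.minAreaRect(R[:,:2].astype(np.float32)))
G=P[(np.hypot(P[:,0]-.56,P[:,1]-.183)<.034)&(abs(P[:,2]-.094)<.006)]
print(len(G),cv2.minAreaRect(G[:,:2].astype(np.float32)),G[:,2].mean())
E
```

```text
t 2.05 pos [0.5576 0.1837 0.3562] F [-1.2 -0.5 -0.2] M [ 0.04  0.06 -0.  ] open 0.045 grip 0.0
yaw -163.86 dip -0.43 roll 0.02
shift mm [-2.6 -1.5 96.2] turn [ 0.02 -0.43 -0.16]
[10003     0     0     1 10857  1170  1167  1469  1175  1259  1379  1036
  1960  2105  1148  2479  6257     8     0     0     0]
7825 ((0.5367053747177124, 0.17768096923828125), (0.12458428740501404, 0.15066038072109222), 16.22983169555664)
1382 ((0.5581343173980713, 0.18396896123886108), (0.04816466569900513, 0.015885524451732635), 16.387073516845703) 0.09472297915843496
```

View pics/w2.png

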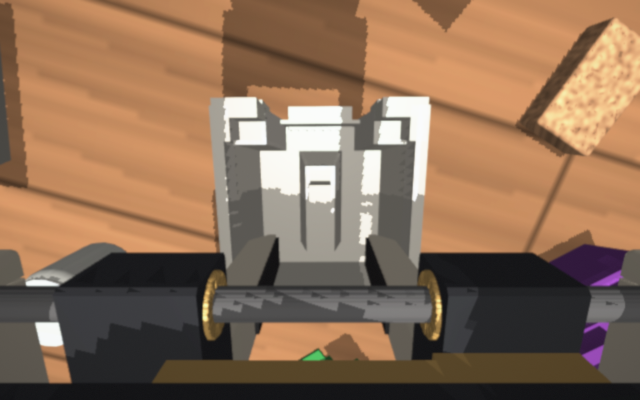

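The wrist view shows the nested bin between the open fingers, its toe and front at about (320,110) and the rib at (320,200).

>>> {"fn": "drive_tool", "kwargs": {"moves": [45,0,0,0,0,0,0,45,-1.2,-0.7,20,0,0,0,45,0,0,25,0,0,0,45,0,0,20,0,0,0]}}

```text
t: 2.5
tool_pos: [0.5603, 0.1848, 0.2968]
orientation: [-0.444, 3.107, 0.0]
force: [-0.5, 0.1, 0.6]
opening: 0.045
gripper_force: 0.0
```

```bash
python3 - <<'E'
from h import *
go([.5590,.1833,.260],196.3)
E
```

```text
t 2.5 pos [0.5603 0.1848 0.2968] F [-0.5  0.1  0.6] M [ 0.04  0.08 -0.02] open 0.045 grip 0.0
yaw -163.75 dip 0.15 roll -0.01
shift mm [ 1.7 -1.1 36.8] turn [-0.01  0.15 -0.05]
```

>>> {"fn": "drive_tool", "kwargs": {"moves": [45,1.4,-1.1,10,0,0,0,45,0,0,9,0,0,0,45,0,0,6,0,0,0,45,0,0,4,0,0,0,45,0,0,2,0,0,0,45,0,0,0,0,0,0,45,0,0,0,0,0,0]}}

```text
t: 3.2
tool_pos: [0.5591, 0.1828, 0.2652]
orientation: [-0.442, 3.11, 0.0]
force: [0.0, -0.1, -0.0]
opening: 0.0451
gripper_force: 0.0
```

```bash
python3 - <<'E'
from h import *
go([.5590,.1833,.260],196.3)
E
```

```text
t 3.2 pos [0.5591 0.1828 0.2652] F [ 0.  -0.1 -0. ] M [ 0.03  0.06 -0.  ] open 0.0451 grip 0.0
yaw -163.8 dip 0.04 roll -0.0
shift mm [-0.   0.6  5.2] turn [-0.    0.04 -0.1 ]
```

>>> {"fn": "drive_tool", "kwargs": {"moves": [45,0,0.5,3,0,0,0,45,0,0,2,0,0,0,30,0,0,0,0,0,0,20,0,0,0,0,0,0,8,0,0,0,0,0,0,8,0,0,0,0,0,0,8,0,0,0,0,0,0,8,0,0,0,0,0,0], "grip_force": 45}}

```text
t: 4.0
tool_pos: [0.5591, 0.1833, 0.2605]
orientation: [-0.442, 3.109, 0.0]
force: [-0.4, 1.0, 5.3]
opening: 0.0154
gripper_force: 45.0
```

```bash
python3 - <<'E'
from h import *
go([.5590,.1833,.260],196.3)
E
```

```text
t 4.0 pos [0.5591 0.1833 0.2605] F [-0.4  1.   5.3] M [ 0.11  0.11 -0.02] open 0.0154 grip 45.0
yaw -163.8 dip 0.07 roll 0.0
shift mm [0.1 0.  0.5] turn [ 0.    0.07 -0.1 ]
```

>>> {"fn": "drive_tool", "kwargs": {"moves": [8,0,0,-4,0,0,0,8,0,0,-8,0,0,0,8,0,0,-10,0,0,0,8,0,0,-12,0,0,0,8,0,0,-15,0,0,0,8,0,0,-20,0,0,0,8,0,0,-25,0,0,0,8,0,0,-25,0,0,0]}}

```text
t: 4.8
tool_pos: [0.5587, 0.1832, 0.3808]
orientation: [-0.442, 3.11, 0.0]
force: [0.6, -0.8, -3.0]
opening: 0.0159
gripper_force: 45.0
```

>>> {"fn": "drive_tool", "kwargs": {"moves": [8,0,0,-25,0,0,0,8,0,0,-25,0,0,0,8,0,0,-20,0,0,0,8,0,0,-10,0,0,0,8,0,0,0,0,0,0,8,0,0,0,0,0,0]}}

```text
t: 5.4
tool_pos: [0.5587, 0.1832, 0.4582]
orientation: [0.442, -3.11, 0.0]
force: [0.3, 0.4, -3.0]
opening: 0.0157
gripper_force: 45.0
```

```bash
python3 - <<'E'
from h import *
go([.5590,.1833,.460],196.3)
c=robot.read_camera('side'); save(c,'s2.png'); W=world(c)
E
```

```text
t 5.4 pos [0.5587 0.1832 0.4582] F [ 0.3  0.4 -3. ] M [0.08 0.   0.02] open 0.0157 grip 45.0
yaw -163.8 dip -0.03 roll 0.0
shift mm [-0.3  0.  -1.8] turn [ 0.   -0.03 -0.1 ]
```

View pics/s2.png

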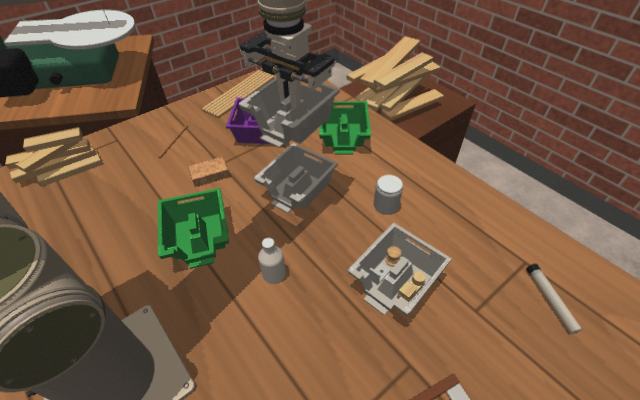

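The side view shows the upper bin held above the lower one at (295,178), and the filled bin undisturbed at (400,268). Next is the half turn.

>>> {"fn": "drive_tool", "kwargs": {"moves": [8,0,0,0,0,0,4,8,0,0,0,0,0,8,8,0,0,0,0,0,8.5,8,0,0,0,0,0,8.5,8,0,0,0,0,0,8.5,8,0,0,0,0,0,8.5,8,0,0,0,0,0,8.5,8,0,0,0,0,0,8.5]}}

```text
t: 6.25
tool_pos: [0.5586, 0.1831, 0.4568]
orientation: [-1.256, -2.877, 0.003]
force: [-0.3, -0.4, -2.2]
opening: 0.0156
gripper_force: 45.0
```

>>> {"fn": "drive_tool", "kwargs": {"moves": [8,0,0,0,0,0,8.5,8,0,0,0,0,0,8.5,8,0,0,0,0,0,8.5,8,0,0,0,0,0,8.5,8,0,0,0,0,0,8.5,8,0,0,0,0,0,8.5,8,0,0,0,0,0,8.5,8,0,0,0,0,0,8.5]}}

```text
t: 7.05
tool_pos: [0.5586, 0.1831, 0.4568]
orientation: [-2.651, -1.684, 0.004]
force: [1.1, 0.4, -2.2]
opening: 0.0159
gripper_force: 45.0
```

>>> {"fn": "drive_tool", "kwargs": {"moves": [8,0,0,0,0,0,8.5,8,0,0,0,0,0,8.5,8,0,0,0,0,0,8.5,8,0,0,0,0,0,8.5,8,0,0,0,0,0,8.5,8,0,0,0,0,0,8,8,0,0,0,0,0,5,8,0,0,0,0,0,0]}}

```text
t: 7.85
tool_pos: [0.5586, 0.1832, 0.4569]
orientation: [3.13, 0.263, -0.004]
force: [0.0, 0.4, -2.7]
opening: 0.0155
gripper_force: 45.0
```

```bash
python3 - <<'E'
from h import *
go([.547,-.190,.458],9.1)
E
```

```text
t 7.85 pos [0.5586 0.1832 0.4569] F [ 0.   0.4 -2.7] M [-0.    0.14 -0.01] open 0.0155 grip 45.0
yaw 9.62 dip 0.16 roll 0.01
shift mm [-73.8 366.   -0.8] turn [0.01 0.16 0.52]
```

>>> {"fn": "drive_tool", "kwargs": {"moves": [8,-5,23,0,0,0,0.5,8,-9,45,0,0,0,0,8,-9,45,0,0,0,0,8,-10,48,0,0,0,0,8,-10,48,0,0,0,0,8,-10,48,0,0,0,0,8,-9,45,0,0,0,0,8,-7,40,0,0,0,0]}}

```text
t: 8.65
tool_pos: [0.5449, -0.1677, 0.4578]
orientation: [-3.131, -0.256, 0.002]
force: [-0.1, 1.4, -1.8]
opening: 0.0156
gripper_force: 45.0
```

>>> {"fn": "drive_tool", "kwargs": {"moves": [8,-5,22,0,0,0,0,8,0,0,25,0,0,0,8,0,0,25,0,0,0,8,0,0,10,0,0,0,8,0,0,0,0,0,0,8,0,0,0,0,0,0]}}

```text
t: 9.25
tool_pos: [0.5443, -0.1877, 0.3993]
orientation: [3.131, 0.254, 0.0]
force: [0.4, -0.1, -1.7]
opening: 0.0157
gripper_force: 45.0
```

```bash
python3 - <<'E'
from h import *
import pickle
go([.5462,-.1904,.39],9.1)
for n in ['side','top']:
    c=robot.read_camera(n); save(c,n+'3.png'); W=world(c); pickle.dump(c,open(n+'3.pkl','wb'))
    P=W.reshape(-1,3); hsv=cv2.cvtColor(c['color'],cv2.COLOR_RGB2HSV).reshape(-1,3)
    P=P[(hsv[:,1]<75)&(np.hypot(P[:,0]-.555,P[:,1]+.19)<.13)]
    h=np.histogram(P[:,2],np.arange(0,.27,.005))[0]; print(n,h)
E
```

```text
t 9.25 pos [ 0.5443 -0.1877  0.3993] F [ 0.4 -0.1 -1.7] M [-0.04  0.11 -0.04] open 0.0157 grip 45.0
yaw 9.28 dip -0.01 roll 0.01
shift mm [1.4 2.9 9.3] turn [ 0.01 -0.01  0.18]
side [ 364  367  131  123  129   89   94   97  117   90  113  120   92   65
  177  522    1    0    0    0    0    0    0    0    0    0    0    0
    0    0    0    0   48 1102  205  220  231  231  233  220  219  213
  266  149  135  113  350  926  126   45   39   46   42]
top [ 27  19   4   4   2   4   2   4   3   4   3   6   3  15  92  73   3   0
   0   0   0   0   0   0   0   0   0   0   0   0   0   3 195 376  85  57
  48  44  35  36  43  41  62  63  58  46  70 317  76   0   0   0   0]
```

View pics/side3.png

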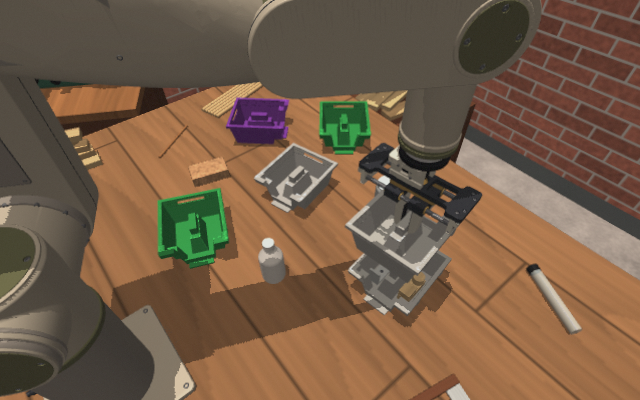

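The side view shows the held bin above the filled one, toe side away. I'll fit its rim to get its offset from the tool.

```bash
python3 - <<'E'
from h import *
import pickle
for n in ['side','top']:
    c=pickle.load(open(n+'3.pkl','rb')); W=world(c)
    P=W.reshape(-1,3); hsv=cv2.cvtColor(c['color'],cv2.COLOR_RGB2HSV).reshape(-1,3)
    P=P[(hsv[:,1]<75)&(np.hypot(P[:,0]-.545,P[:,1]+.188)<.125)]
    for z in [.238,.075]:
        R=P[abs(P[:,2]-z)<.0045]
        h=cv2.minAreaRect(R[:,:2].astype(np.float32)); 
        a=np.radians(9.2); e=np.array([np.cos(a),np.sin(a)]); f=np.array([-e[1],e[0]])
        q=(R[:,:2]-[.5443,-.1877]); u=q@e; v=q@f
        print(n,z,len(R),np.round(h[0],4),np.round(h[1],4),round(h[2],2),'u',np.round(np.percentile(u,[0,1,99,100])*1e3,1),'v',np.round(np.percentile(v,[0,1,99,100])*1e3,1),'z',np.median(R[:,2]).round(4))
        # tilt: plane of rim
        A=np.c_[u,v,np.ones(len(u))]; print('  plane',np.linalg.lstsq(A,R[:,2],rcond=None)[0].round(4))
E
```

```text
side 0.238 1186 [ 0.5195 -0.1915] [0.1217 0.152 ] 9.82 u [-86.4 -85.5  23.1  36.6] v [-75.5 -75.3  74.9  76. ] z 0.2384
  plane [-0.0064 -0.0025  0.2376]
side 0.075 688 [ 0.5578 -0.1882] [0.1712 0.1517] 9.28 u [-72.4 -71.6  97.4  99. ] v [-78.4 -78.3  71.8  73.2] z 0.076
  plane [-0.002  -0.0043  0.0757]
top 0.238 430 [ 0.5448 -0.1881] [0.1765 0.1438] 12.77 u [-84.9 -84.5  83.8  85.1] v [-75.2 -73.9  74.3  75.5] z 0.2378
  plane [0.0014 0.0019 0.2379]
top 0.075 154 [ 0.5726 -0.117 ] [0.0525 0.1453] 76.02 u [-37.7 -33.8  96.   96.7] v [13.1 35.2 72.  72.2] z 0.0745
  plane [0.0026 0.0727 0.0696]
```

>>> {"fn": "drive_tool", "kwargs": {"moves": [8,0,0,0,0,-3,0,8,0,0,0,0,-3,0,8,0,0,0,0,-3,0,8,0,0,0,0,0,0,8,0,0,0,0,0,0]}}

```text
t: 9.85
tool_pos: [0.5446, -0.1878, 0.3996]
orientation: [3.109, 0.251, -0.24]
force: [0.2, 0.2, -2.2]
opening: 0.0157
gripper_force: 45.0
```

```bash
python3 - <<'E'
from h import *
go([.5831,-.1842,.345],9.2,9)
E
```

```text
t 9.85 pos [ 0.5446 -0.1878  0.3996] F [ 0.2  0.2 -2.2] M [-0.01  0.05  0.05] open 0.0157 grip 45.0
yaw 9.23 dip 8.84 roll 0.04
shift mm [46.5  2.5 48. ] turn [ 0.05 -0.16  0.03]
```

>>> {"fn": "drive_tool", "kwargs": {"moves": [8,15,1,5,0,-0.15,0,8,16,1,10,0,0,0,8,12,0.5,12,0,0,0,8,3.5,0,12,0,0,0,8,0,0,9,0,0,0,8,0,0,0,0,0,0,8,0,0,0,0,0,0]}}

```text
t: 10.55
tool_pos: [0.582, -0.1844, 0.3443]
orientation: [3.109, 0.25, -0.249]
force: [-0.3, -0.6, -1.6]
opening: 0.0153
gripper_force: 45.0
```

```bash
python3 - <<'E'
from h import *
import pickle
go([.5831,-.1842,.3062],9.2,9)
a=np.radians(9.2); e=np.array([np.cos(a),np.sin(a)]); f=np.array([-e[1],e[0]])
for n in ['side','top']:
    c=robot.read_camera(n); save(c,n+'4.png'); W=world(c); pickle.dump(c,open(n+'4.pkl','wb'))
    P=W.reshape(-1,3); hsv=cv2.cvtColor(c['color'],cv2.COLOR_RGB2HSV).reshape(-1,3)
    P=P[(hsv[:,1]<75)]; q=P[:,:2]-[.5574,-.1884]; u=q@e*1e3; v=q@f*1e3; z=P[:,2]*1e3
    m=(abs(u)<110)&(abs(v)<90)
    # filled bin rim
    k=m&(abs(z-75)<4)&((u>60)|(abs(v)>64)); print(n,'filled u',np.percentile(u[k],[1,99]).round(1),'v',np.percentile(v[k],[1,99]).round(1),'z',np.median(z[k]).round(1),k.sum())
    k=m&(z>100)&(z<260)
    X=np.array([.9877,-.1564]);B=np.array([.1564,.9877])
    xx=u[k]*X[0]+z[k]*X[1]; zz=u[k]*B[0]+z[k]*B[1]
    h,ed=np.histogram(zz,np.arange(100,260,2)); print(' held zz',[(int(ed[i]),int(h[i])) for i in np.argsort(-h)[:6]])
    j=abs(zz-np.median(zz[(zz>ed[np.argmax(h)]-2)&(zz<ed[np.argmax(h)]+4)]))<4
    print(' xx',np.percentile(xx[j],[1,99]).round(1),'v',np.percentile(v[k][j],[1,99]).round(1))
E
```

```text
t 10.55 pos [ 0.582  -0.1844  0.3443] F [-0.3 -0.6 -1.6] M [-0.01 -0.04  0.03] open 0.0153 grip 45.0
yaw 9.18 dip 9.14 roll 0.0
shift mm [ 7.2 -0.1 37.4] turn [-0.    0.14 -0.02]
side filled u [-84.1  84.3] v [-75.7  73.6] z 76.0 440
 held zz [(182, 527), (110, 393), (112, 327), (184, 253), (178, 210), (158, 145)]
 xx [-115.5   43.1] v [-75.2  75.2]
top filled u [28.7 82.3] v [67.2 74.9] z 74.8 42
 held zz [(110, 151), (108, 128), (112, 125), (106, 52), (114, 40), (182, 31)]
 xx [-85.8  30.8] v [-55.4  52.6]
```

View pics/side4.png

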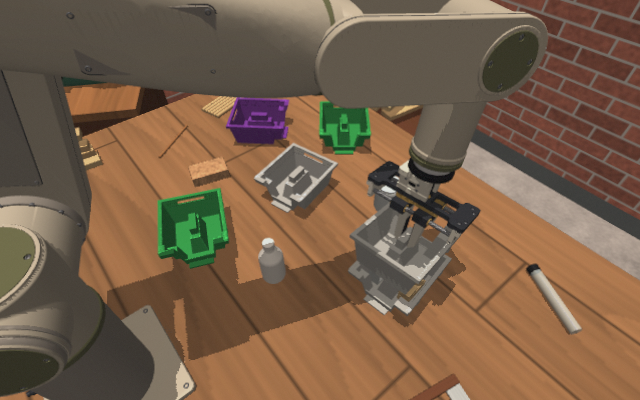

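The side view shows the bin tipped toe-down, centred over the filled bin. Now straight down to slot height.

>>> {"fn": "drive_tool", "kwargs": {"moves": [8,1.6,0,10,0,0,0,8,1.6,0,10,0,0,0,8,1.5,0,8,0,0,0,8,0.7,0,4,0,0,0,8,0,0,0,0,0,0,8,0,0,0,0,0,0]}}

```text
t: 11.25
tool_pos: [0.5826, -0.1843, 0.3115]
orientation: [3.109, 0.25, -0.249]
force: [0.0, 0.1, -2.0]
opening: 0.0155
gripper_force: 45.0
```

```bash
python3 - <<'E'
from h import *
go([.5831,-.1842,.3060],9.2,9)
E
```

```text
t 11.25 pos [ 0.5826 -0.1843  0.3115] F [ 0.   0.1 -2. ] M [-0.06  0.04 -0.05] open 0.0155 grip 45.0
yaw 9.2 dip 9.16 roll -0.01
shift mm [1.3 0.  5.3] turn [-0.01  0.16  0.  ]
```

>>> {"fn": "drive_tool", "kwargs": {"moves": [8,0.6,0,2,0,0,0,8,0.4,0,2,0,0,0,8,0.3,0,1.3,0,0,0,8,0,0,0,0,0,0,8,0,0,0,0,0,0]}}

```text
t: 11.75
tool_pos: [0.583, -0.1842, 0.3061]
orientation: [3.109, 0.25, -0.249]
force: [-0.1, 0.1, -1.3]
opening: 0.016
gripper_force: 45.0
```

```bash
python3 - <<'E'
from h import *
import pickle
a=np.radians(9.2)
go([.5574+.040*np.cos(a),-.1884+.040*np.sin(a),.3060],9.2,9)
E
```

```text
t 11.75 pos [ 0.583  -0.1842  0.3061] F [-0.1  0.1 -1.3] M [ 0.06  0.1  -0.02] open 0.016 grip 45.0
yaw 9.2 dip 9.15 roll -0.0
shift mm [13.9  0.1 -2.1] turn [-0.    0.15 -0.  ]
```

>>> {"fn": "drive_tool", "kwargs": {"moves": [8,2,0,-0.3,0,0,0,8,2,0,-0.3,0,0,0,8,2,0,-0.3,0,0,0,8,0,0,0,0,0,0]}}

```text
t: 12.15
tool_pos: [0.5893, -0.1831, 0.3061]
orientation: [3.109, 0.25, -0.248]
force: [-0.8, -0.3, -2.8]
opening: 0.0157
gripper_force: 45.0
```

```bash
python3 - <<'E'
from h import *
a=np.radians(9.2)
go([.5574+.040*np.cos(a),-.1884+.040*np.sin(a),.3060],9.2,9)
E
```

```text
t 12.15 pos [ 0.5893 -0.1831  0.3061] F [-0.8 -0.3 -2.8] M [ 0.    0.02 -0.04] open 0.0157 grip 45.0
yaw 9.21 dip 9.14 roll 0.0
shift mm [ 7.6  0.1 -1.1] turn [0.01 0.14 0.01]
```

>>> {"fn": "drive_tool", "kwargs": {"moves": [8,2,0,-0.3,0,0,0,8,2,0,-0.3,0,0,0,8,0,0,0,0,0,0]}}

```text
t: 12.45
tool_pos: [0.5932, -0.1825, 0.306]
orientation: [3.109, 0.25, -0.249]
force: [1.1, -0.1, -2.0]
opening: 0.0157
gripper_force: 45.0
```

```bash
python3 - <<'E'
from h import *
a=np.radians(9.2)
go([.5574+.040*np.cos(a),-.1884+.040*np.sin(a),.3060],9.2,9)
E
```

```text
t 12.45 pos [ 0.5932 -0.1825  0.306 ] F [ 1.1 -0.1 -2. ] M [-0.03  0.02  0.02] open 0.0157 grip 45.0
yaw 9.2 dip 9.14 roll 0.0
shift mm [ 3.7  0.1 -0.6] turn [0.   0.14 0.  ]
```

>>> {"fn": "drive_tool", "kwargs": {"moves": [8,2,0,-0.3,0,0,0,8,1.7,0,-0.3,0,0,0,8,0,0,0,0,0,0,8,0,0,0,0,0,0]}}

```text
t: 12.85
tool_pos: [0.5967, -0.182, 0.306]
orientation: [3.109, 0.25, -0.249]
force: [0.5, 0.0, -2.1]
opening: 0.0156
gripper_force: 45.0
```

```bash
cat > chk.py <<'E'
from h import *
import sys
a=np.radians(9.2); e=np.array([np.cos(a),np.sin(a)]); f=np.array([-e[1],e[0]])
c=robot.read_camera('side'); save(c,sys.argv[1]); W=world(c)
P=W.reshape(-1,3); hsv=cv2.cvtColor(c['color'],cv2.COLOR_RGB2HSV).reshape(-1,3)
P=P[(hsv[:,1]<75)]; q=P[:,:2]-[.5574,-.1884]; u=q@e*1e3; v=q@f*1e3; z=P[:,2]*1e3
k=(abs(z-75)<4)&(abs(u)<100)&(abs(v)<85)&((u<-70)|(abs(v)>70))
print('filled u',np.percentile(u[k],[1,99]).round(1),'v',np.percentile(v[k],[1,99]).round(1),'z',np.median(z[k]).round(1),k.sum())
E
python3 - <<'E'
from h import *
a=np.radians(9.2)
go([.5574+.040*np.cos(a),-.1884+.040*np.sin(a),.3060],9.2,9)
E
python3 chk.py s5.png; python3 -c "
import cv2;i=cv2.imread('pics/s5.png')[180:330,320:480];cv2.imwrite('pics/s5c.png',cv2.resize(i,None,fx=4,fy=4))"
```

```text
t 12.85 pos [ 0.5967 -0.182   0.306 ] F [ 0.5  0.  -2.1] M [ 0.04 -0.02  0.01] open 0.0156 grip 45.0
yaw 9.2 dip 9.16 roll -0.0
shift mm [ 0.1  0.1 -0.1] turn [-0.    0.16 -0.  ]
filled u [-84.7  81.1] v [-75.6  73.3] z 76.1 435
```

View pics/s5c.png

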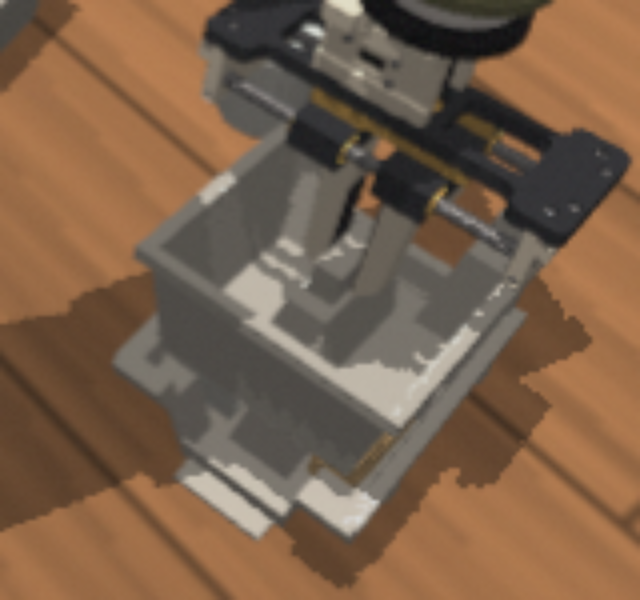

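The crop shows the bin tipped with its front end inside the filled bin's rear end. The filled bin has not moved. The toe is through the slot with no contact force, so I'll level it about the toe tip.

>>> {"fn": "drive_tool", "kwargs": {"moves": [8,-6.2,0,2.2,0,1.5,0,8,-6.2,0,2.2,0,1.5,0,8,-6.2,0,2.2,0,1.5,0,8,0,0,0,0,0,0,8,0,0,0,0,0,0]}}

```text
t: 13.4
tool_pos: [0.5776, -0.1851, 0.3022]
orientation: [3.122, 0.251, -0.127]
force: [-0.2, 0.8, -2.3]
opening: 0.0157
gripper_force: 45.0
```

```bash
cat > tgt.py <<'E'
from h import *
import sys
xt,zt,th=map(float,sys.argv[1:4]); a=np.radians(9.2); t=np.radians(th)
u=(xt-82*np.cos(t)+236.3*np.sin(t))/1e3; z=(zt+82*np.sin(t)+236.3*np.cos(t))/1e3
go([.5574+u*np.cos(a),-.1884+u*np.sin(a),z],9.2,th)
E
python3 tgt.py 84 59.8 4.65;python3 tgt.py 84 59.8 2
```

```text
t 13.4 pos [ 0.5776 -0.1851  0.3022] F [-0.2  0.8 -2.3] M [-0.01  0.12  0.04] open 0.0157 grip 45.0
yaw 9.18 dip 4.68 roll 0.01
shift mm [ 1.  -0.   0.1] turn [ 0.01  0.03 -0.02]
t 13.4 pos [ 0.5776 -0.1851  0.3022] F [-0.2  0.8 -2.3] M [-0.01  0.12  0.04] open 0.0157 grip 45.0
yaw 9.18 dip 4.68 roll 0.01
shift mm [-9.8  0.   4.2] turn [ 0.01  2.68 -0.02]
```

>>> {"fn": "drive_tool", "kwargs": {"moves": [8,-4.9,0,2.1,0,1.3,0,8,-4.9,0,2.1,0,1.3,0,8,0,0,0,0,0,0,8,0,0,0,0,0,0]}}

```text
t: 13.8
tool_pos: [0.5674, -0.1867, 0.2984]
orientation: [3.128, 0.251, -0.056]
force: [0.4, 0.2, -2.6]
opening: 0.0154
gripper_force: 45.0
```

```bash
python3 tgt.py 84 59.3 0.5
```

```text
t 13.8 pos [ 0.5674 -0.1867  0.2984] F [ 0.4  0.2 -2.6] M [-0.05  0.16  0.03] open 0.0154 grip 45.0
yaw 9.18 dip 2.06 roll -0.01
shift mm [-6.   0.1  2.3] turn [-0.01  1.56 -0.02]
```

>>> {"fn": "drive_tool", "kwargs": {"moves": [8,-2,0,0.7,0,0.5,0,8,-2,0,0.8,0,0.5,0,8,-2,0,0.8,0,0.5,0,8,0,0,0,0,0,0,8,0,0,0,0,0,0]}}

```text
t: 14.3
tool_pos: [0.5616, -0.1877, 0.2963]
orientation: [3.131, 0.252, -0.015]
force: [-0.3, -0.0, -2.8]
opening: 0.0158
gripper_force: 45.0
```

```bash
python3 tgt.py 84 58 0;python3 chk.py s6.png
```

```text
t 14.3 pos [ 0.5616 -0.1877  0.2963] F [-0.3 -0.  -2.8] M [-0.04  0.15 -0.03] open 0.0158 grip 45.0
yaw 9.19 dip 0.56 roll -0.0
shift mm [-2.3  0.   2. ] turn [-0.    0.56 -0.01]
filled u [-84.7  80.6] v [-75.7  74. ] z 76.0 431
```

>>> {"fn": "drive_tool", "kwargs": {"moves": [8,-1.1,0,0.4,0,0.28,0,8,-1.1,0,0.4,0,0.28,0,8,0,0,0.4,0,0,0,8,0,0,0,0,0,0,8,0,0,0,0,0,0]}}

```text
t: 14.85
tool_pos: [0.5596, -0.188, 0.2951]
orientation: [-3.131, -0.252, -0.0]
force: [-0.4, -0.1, -1.8]
opening: 0.0157
gripper_force: 45.0
```

>>> {"fn": "drive_tool", "kwargs": {"moves": [8,0,0,0.3,0,0,0,8,0,0,0.3,0,0,0,8,0,0,0,0,0,0,8,0,0,0,0,0,0]}}

```text
t: 15.25
tool_pos: [0.5596, -0.188, 0.2945]
orientation: [3.131, 0.252, 0.0]
force: [0.4, 0.3, -2.0]
opening: 0.0155
gripper_force: 45.0
```

```bash
python3 tgt.py 84 58 0
```

```text
t 15.25 pos [ 0.5596 -0.188   0.2945] F [ 0.4  0.3 -2. ] M [-0.03  0.16  0.02] open 0.0155 grip 45.0
yaw 9.2 dip -0.01 roll 0.0
shift mm [-0.2  0.   0.2] turn [ 0.   -0.01  0.  ]
```

No contact yet, so I'll keep lowering slowly.

>>> {"fn": "drive_tool", "kwargs": {"moves": [8,0,0,0.3,0,0,0,8,0,0,0.3,0,0,0,8,0,0,0,0,0,0,8,0,0,0,0,0,0]}}

```text
t: 15.65
tool_pos: [0.5596, -0.188, 0.2944]
orientation: [3.131, 0.252, 0.001]
force: [-2.9, 1.9, 6.4]
opening: 0.0156
gripper_force: 45.0
```

>>> {"fn": "drive_tool", "kwargs": {"moves": [8,0,0,0.3,0,0,0,8,0,0,0.2,0,0,0,8,0,0,0,0,0,0,8,0,0,0,0,0,0]}}

```text
t: 16.05
tool_pos: [0.5596, -0.188, 0.2944]
orientation: [3.131, 0.252, 0.001]
force: [-4.6, 2.8, 8.8]
opening: 0.0155
gripper_force: 45.0
```

```bash
python3 tgt.py 84 58 0; python3 - <<'E'
from h import *
a=np.radians(9.2); e=np.array([np.cos(a),np.sin(a)]); f=np.array([-e[1],e[0]])
for n in ['side','top']:
    c=robot.read_camera(n); save(c,n+'7.png'); W=world(c)
    P=W.reshape(-1,3); hsv=cv2.cvtColor(c['color'],cv2.COLOR_RGB2HSV).reshape(-1,3)
    P=P[(hsv[:,1]<75)]; q=P[:,:2]-[.5574,-.1884]; u=q@e*1e3; v=q@f*1e3; z=P[:,2]*1e3
    for z0 in (75,133):
        k=(abs(z-z0)<4)&(abs(u)<95)&(abs(v)<85)&((u<-70)|(abs(v)>66))
        A=np.c_[u[k]/1e3,v[k]/1e3,np.ones(k.sum())]
        print(n,z0,'u',np.percentile(u[k],[1,99]).round(1),'v',np.percentile(v[k],[1,99]).round(1),'plane',np.linalg.lstsq(A,z[k],rcond=None)[0].round(1),k.sum())
E
python3 -c "
import cv2;i=cv2.imread('pics/side7.png')[180:330,320:480];cv2.imwrite('pics/s7c.png',cv2.resize(i,None,fx=4,fy=4))"
```

```text
t 16.05 pos [ 0.5596 -0.188   0.2944] F [-4.6  2.8  8.8] M [0.41 1.11 0.05] open 0.0155 grip 45.0
yaw 9.2 dip -0.03 roll 0.02
shift mm [-0.3  0.1  0.1] turn [ 0.02 -0.03  0.  ]
side 75 u [-84.9  79.9] v [-75.6  74. ] plane [ 0.8 -1.7 75.9] 498
side 133 u [-83.2  42.7] v [-75.   75.1] plane [  5.4  -2.2 134. ] 794
top 75 u [-84.5  81.9] v [-74.1  75.1] plane [ 0.1 12.3 75. ] 50
top 133 u [-82.8  83.2] v [-73.8  75.2] plane [ -4.4   4.  132.5] 254
```

View pics/s7c.png

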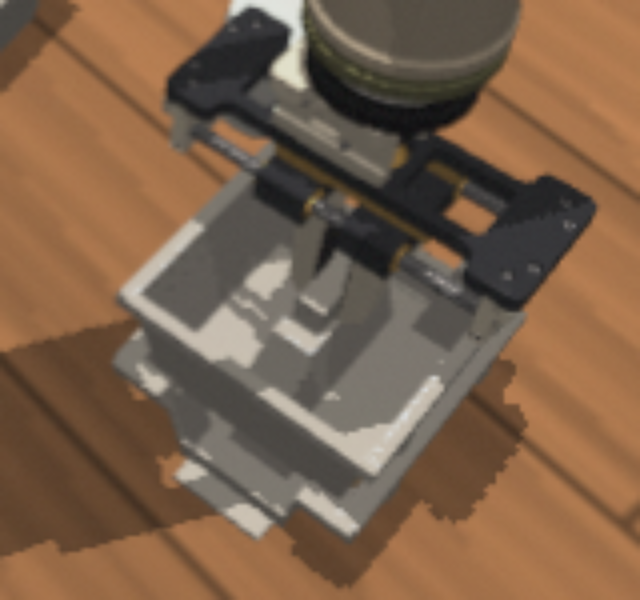

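The upper rim is 58 mm above the lower one in both views, centred and level. I'll take off the preload, let go, and rise.

>>> {"fn": "drive_tool", "kwargs": {"moves": [8,0,0,-0.5,0,0,0,8,0,0,0,0,0,0,16,0,0,0,0,0,0,20,0,0,0,0,0,0,30,0,0,0,0,0,0,45,0,0,0,0,0,0,45,0,0,0,0,0,0], "grip_force": 10}}

```text
t: 16.85
tool_pos: [0.5594, -0.1879, 0.2933]
orientation: [-3.131, -0.252, 0.001]
force: [0.2, 0.2, -0.6]
opening: 0.0396
gripper_force: 0.0
```

>>> {"fn": "drive_tool", "kwargs": {"moves": [45,0,0,-8,0,0,0,45,0,0,-15,0,0,0,45,0,0,-25,0,0,0,45,0,0,-35,0,0,0,45,0,0,-45,0,0,0,45,0,0,-20,0,0,0,45,0,0,0,0,0,0,45,0,0,0,0,0,0]}}

```text
t: 17.65
tool_pos: [0.5595, -0.188, 0.4432]
orientation: [3.131, 0.252, 0.003]
force: [-0.3, 1.2, 0.2]
opening: 0.0452
gripper_force: 0.0
```

```bash
python3 - <<'E'
from h import *
a=np.radians(9.2); e=np.array([np.cos(a),np.sin(a)]); f=np.array([-e[1],e[0]])
print(robot.read_state()['t'],robot.read_state()['tool_pos'])
for n in ['side','top']:
    c=robot.read_camera(n); save(c,n+'8.png'); W=world(c)
    P=W.reshape(-1,3); hsv=cv2.cvtColor(c['color'],cv2.COLOR_RGB2HSV).reshape(-1,3)
    P=P[(hsv[:,1]<75)]; q=P[:,:2]-[.5574,-.1884]; u=q@e*1e3; v=q@f*1e3; z=P[:,2]*1e3
    for z0 in (75,133):
        k=(abs(z-z0)<4)&(abs(u)<95)&(abs(v)<85)&((u<-70)|(abs(v)>66))
        A=np.c_[u[k]/1e3,v[k]/1e3,np.ones(k.sum())]
        print(n,z0,'u',np.percentile(u[k],[1,99]).round(1),'v',np.percentile(v[k],[1,99]).round(1),'plane',np.linalg.lstsq(A,z[k],rcond=None)[0].round(1),k.sum())
E
python3 -c "
import cv2;i=cv2.imread('pics/side8.png')[180:330,320:480];cv2.imwrite('pics/s8c.png',cv2.resize(i,None,fx=4,fy=4))"
```

```text
17.65 [ 0.55954849 -0.18798628  0.44322165]
side 75 u [-84.7  81.4] v [-75.7  74.2] plane [-0.1 -2.7 75.9] 510
side 133 u [-83.   84.6] v [-75.   74.9] plane [  4.2  -1.9 133.9] 1017
top 75 u [-84.1  79.6] v [-72.9  74.8] plane [ 4.2  2.  74.5] 124
top 133 u [-82.9  82.3] v [-74.3  75.5] plane [ -2.2   1.9 132.7] 387
```

View pics/s8c.png

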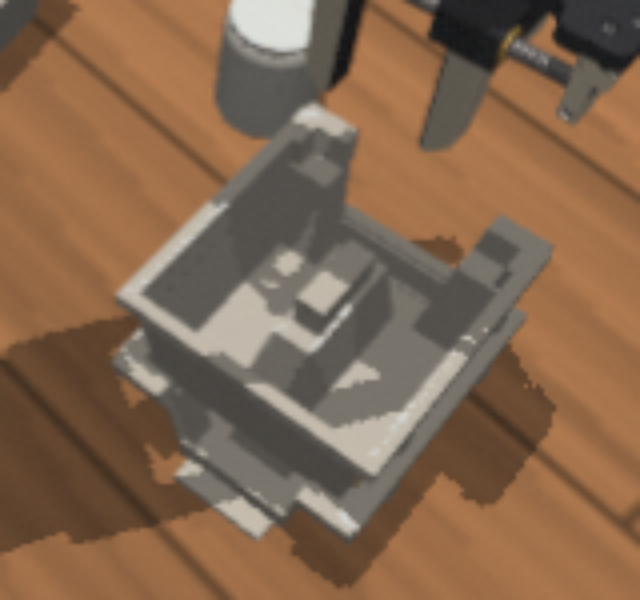

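The bin sits level, turned half round, 58 mm up, and the gripper is clear. Handing in.

```bash
python3 -c "
from plant import robot; print(robot.close_job())"
```

```text
the job is handed in; nothing more can be done
None
```

The job is handed in at about 18 s: the camera check after release showed the upper empty bin stacked half-turned on the filled bin, level and 58 mm up, with the toe through the rear slot, the gripper clear and the filled bin unmoved; the hand-in returned no verdict.

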